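Mount a polishing wheel on the jeweller's spindle machine

TASK

Set up the polishing machine: slide the brass spacer down over the upright spindle until it rests on the seat, then slide the blue wheel, hub upwards, down onto the spacer, keeping hold of each part until it is fully home rather than letting it drop down the spindle. Then push the red lock lever all the way over, away from the robot, to lock the spindle. Leave the white spacer, the jar and the screwdriver where they are.

Things in the scene. Friction and masses are not known exactly. Their poses are not given: they have to be found in the camera images.
- machine: Fixed bench polishing machine: dark base plate 170 x 250 mm; grey round motor drum 150 mm across, top 60 mm above the bench; on it a dark seat flange (36 mm across, 8 mm high) and the upright spindle. Origin: on the bench under the spindle. Green box with the lock lever, 80 x 60 mm, top at 50 mm, centred at machine y = -112 mm. Machine x points roughly away from the robot
- seat (a point): Centre of the seat flange's top face, 68 mm above the bench, on the spindle axis; axes as the machine's
- spindle_top (a point): Top end of the steel spindle, 70 mm above the seat. The spindle is 18 mm across up to 62 mm above the seat, then tapers to 10 mm at the top. When both parts are on, it stands 14 mm above the hub
- spacer: Loose brass spacer sleeve, 44 mm outside, 21 mm bore, 26 mm high, standing on the bench, about 250 g. Origin: centre of its underside; z along its bore, up
- wheel: Loose polishing wheel lying flat, about 300 g: blue disc 100 mm across and 8 mm thick, with an aluminium hub, 40 mm across, that rises through it to 30 mm above the underside (22 mm above the disc); bore 22 mm right through. Origin: centre of its underside; z along the bore, hub up
- lock (a joint): Red spindle lock lever, hinged about the machine's y axis: 0 = leaning towards the robot (machine -x), 1.0 rad = fully over away from the robot (machine +x), locked; starts between 0 and 0.2; stiff, stays where it is left
- lock_tip (a point): Centre of the red ball (26 mm across) at the end of the lock lever's 10 mm steel rod, 50 mm from the hinge, which lies 72 mm above the bench at machine x = 0, y = -112 mm, on a dark block (70 x 50 mm, top at 75 mm) on the green box. Swings in the machine's x-z plane, upright at 0.5 rad
- white_spacer: Loose white plastic spacer, 44 mm outside, 21 mm bore, 36 mm high: not to be used. Origin: centre of its underside
- jar: Loose green glass jar with a red cap, 56 mm across, 65 mm high. Origin: centre of its underside
- screwdriver: Loose screwdriver with yellow handle, 180 mm long, lying on the bench along its x axis, handle to -x. Origin: near its middle, underneath
Mind the look-alikes: they are no part of the job. Of the things shaped like the spacer, the brass one is meant.

How it is judged:
On the way, in this order (a step that is already met when the one before it is completed fails the run):
1. the brass spacer is on the spindle, down on the seat, the fingers still holding it (horizontal distance between spacer and seat below 0.005 m and z of spacer in the frame of seat below 0.006 m and contact force between the fingers and spacer above 0.3 N), for 0.05 s.
2. the wheel is on the spindle, down on the spacer, the fingers still holding it (horizontal distance between wheel and seat below 0.005 m and z of wheel in the frame of seat below 0.032 m and z of spacer in the frame of seat below 0.006 m and contact force between the fingers and wheel above 0.3 N), for 0.05 s.
3. the lock lever is fully over (value of joint lock above 0.88 rad), for 0.1 s.
At the end, for the whole second after the job is handed in: Brass spacer on the spindle, resting on the seat; wheel, hub up, on the spindle, its underside 26 mm above the seat; each within 3 mm in height, 5 mm of the axis, 0.06 rad of upright, at rest; lock lever above 0.85 rad (horizontal distance between each of spacer, wheel and seat below 0.005 m and z of spacer in the frame of seat between -0.003 and 0.003 m and angle between each of spacer, wheel's own z axis and vertical below 0.06 rad and z of wheel in the frame of seat between 0.023 and 0.029 m and linear speed of each of spacer, wheel below 0.02 m/s and value of joint lock above 0.85 rad); the robot touches nothing.
It fails at once if the brass spacer drops down the spindle (faster than 0.4 m/s on it) (horizontal distance between spacer and seat below 0.004 m and z of spacer in the frame of seat below 0.066 m and linear speed of spacer above 0.4 m/s).
It fails at once if the wheel drops down the spindle (faster than 0.4 m/s on it) (horizontal distance between wheel and seat below 0.004 m and z of wheel in the frame of seat below 0.066 m and linear speed of wheel above 0.4 m/s).
It fails at once if the white spacer is moved by more than 30 mm (distance of white_spacer from where it was at the start of the episode above 0.03 m).
It fails at once if the jar is moved by more than 30 mm (distance of jar from where it was at the start of the episode above 0.03 m).
It fails at once if the screwdriver is moved by more than 30 mm (distance of screwdriver from where it was at the start of the episode above 0.03 m).
It also fails if it takes over 72 s, if anything falls off the work surface, if the arm or the gripper's body presses on something with over 40 N, if the wrist force passes 120 N, or if a joint passes its speed limit or range.

ROBOT

A 6-joint arm with a two-finger parallel gripper is mounted at the origin on the work surface. World frame = base frame: x ahead of the robot, y to its left, z up, the work surface at z = 0. Lengths are in m, angles in rad, forces in N, time in s.
With the tool pointing down it reaches from about 0.3 to 0.95 m from the base axis. Payload 3.1 kg.
Tool frame: the origin (TCP) lies on the centre line of the jaws, within the pads' length; the fingertips stand manip.tips_ahead ahead of it and the grasp point (between the pads) lies 2 mm behind it (manip.tips_ahead is the distance from the TCP to the fingertips, in m); z points along the fingers, y is the direction in which the jaws open and shut (so a half turn about z gives the same grasp; the last joint's range is limited). The gripper opens to 85 mm and grips with 20 to 120 N. Pads are 22 mm wide; open, the fingers measure 114 mm over their backs; the gripper's body (76 mm by 85 mm) begins 54 mm behind the grasp point. The pads swing forward as they close: fully open they stand 13 mm farther back than shut.
Start: joints at [1.075, 0.308, 1.634, -0, 1.2, -0.07], TCP at [0.258, 0.569, 0.248] pointing down, gripper open.
Joint ranges: [-3.06, 3.06], [-0.79, 1.96], [0.05, 2.63], [-1.19, 4.34], [0.05, 2.64], [-2.94, 2.94]. Speed limits (rad/s): [2.79, 2.79, 3.14, 3.14, 3.14, 3.14].

INTERFACE

Orientations are given as a 3x3 rotation matrix whose columns are the frame's x, y, z axes.
In Python, from cell import manip, move_gripper, sensors, camera, sign_off, spotter gives the robot as it stands. Calls block until the motion is done:
- manip.goto(position, orientation): joint-space move of the TCP to a pose.
- manip.move_linear(position, rate=0.15, rot=None, threshold=None): straight line of the TCP; rot=None keeps the orientation; rate is the mean speed in m/s. With threshold (N) it stops when the force on the tool has changed by that much, and returns True; else False.
- manip.move_j(angles): joint-space move.
- move_gripper(opening, strength=None): finger opening in m; strength is the grip in N (None keeps the last); returns when the fingers have stopped.
- manip.sleep(seconds).
- manip.inverse_kinematics(position, orientation): joint angles nearest the present ones, or None.
- sensors.state(): the state.
- camera(name): name is "scene" or "top" or "wrist"; returns a dict with "frame" (400x640x3 uint8, red, green, blue), "depth" (400x640 float32, m along the optical axis (not along the pixel's ray), 0 where there is no reading), "fovy" (degrees; the focal length in pixels is half the picture's height over the tangent of half this angle, whatever the lens; pixels are square), "cx", "cy" (the principal point, pixels), "T" (4x4, takes a point from camera to world coordinates). Camera axes: x right, y down, z forward; pixel columns grow to the right and rows downward; lengths in m; the calibration is good to about 2 mm. A picture is of the moment at which its call begins.
A pose or a line that the arm cannot do raises manip.Unreachable and nothing moves.
- sign_off(): hands the job in, once; it reports no verdict.
Trained networks look in a picture, given as the dict that the camera call returned (one of the last four; its "shot" number tells which), for a name from the list of things; names that differ only in an ending like _2 or _b are one class to them, and where a whole thing is asked for, a point or a joint stands for the part that bears it (a point fixed in the world has none). Each returns a list of dicts, best first, with "confidence" (0 to 1); they miss things now and then, are a little off and sometimes report something else, mostly with a low value. They report only what shows in the picture. A call takes as long as a camera call. They do not tell look-alikes from the thing itself.
- spotter.trace(picture, query): "mask" (400x640 bool, what is visible of it) and "box" ([centre column, centre row, width, height] in pixels, round what is visible of it).
The state is a dict: "time": time; "joints": joint angles; "qd": joint speeds; "joint_torque": joint torques, N m; "eef_pos": TCP position; "tool_rot": TCP orientation; "contact_force": force on the tool from outside, world axes, zero at the start; "torque": the same for the moment, N m; "finger_gap": finger opening in m.
Only numpy, scipy, OpenCV 4.12 (cv2) and the standard library are available. Lean on these libraries where they do the work, as an engineer would, in place of code of your own. Each camera call takes 0.05 s, during which the arm holds its last target. There are 200 camera calls.

## Working session

There is one attempt and no reset: what is moved stays moved. The work goes in short steps, each a Python script; the robot and the scene stay as the last script left them, time stands still between calls to the robot, and variables do not carry over. Pictures are saved under pics/ and viewed, on a budget of 10 in all, crops included, one or two more only if the job needs it, and the job is handed in when it is done.

```bash
ls; mkdir -p pics; cat > h.py <<'E'
import numpy as np, cv2
from cell import manip, move_gripper, sensors, camera, sign_off, spotter
def cloud(p):
    d=p["depth"]; h,w=d.shape; f=h/2/np.tan(np.radians(p["fovy"])/2)
    v,u=np.mgrid[:h,:w]
    P=np.stack([(u-p["cx"])*d/f,(v-p["cy"])*d/f,d],-1)
    P=P@p["T"][:3,:3].T+p["T"][:3,3]; P[d<=0]=np.nan
    return P
def save(p,n): cv2.imwrite(n,p["frame"][:,:,::-1])
def down(a):  # jaw axis y at angle a in the world
    y=np.array([np.cos(a),np.sin(a),0]); z=np.array([0,0,-1.]); return np.c_[np.cross(y,z),y,z]
E
python3 - <<'E'
from h import *
s=sensors.state(); print(s["time"],s["tool_rot"],s["finger_gap"],manip.tips_ahead)
for c in ["top","scene"]:
    p=camera(c); save(p,f"pics/{c}0.png"); P=cloud(p); hsv=cv2.cvtColor(p["frame"],cv2.COLOR_RGB2HSV)
    for q in ["machine","spacer","wheel","lock","white_spacer","jar","screwdriver"]:
        for r in spotter.trace(p,q)[:3]:
            m=r["mask"]; X=P[m]; X=X[~np.isnan(X[:,0])]
            print(c,q,round(r["confidence"],2),np.round(r["box"]),"med",np.round(np.median(X,0),3),"min",np.round(np.percentile(X,2,0),3),"max",np.round(np.percentile(X,98,0),3),np.median(p["frame"][m],0))
print(sensors.state()["time"])
E
```

```text
pics
0.0 [[-9.10710375e-01  4.13044139e-01 -1.07309992e-03]
 [ 4.13045511e-01  9.10708097e-01 -2.04160697e-03]
 [ 1.34006992e-04 -2.30255175e-03 -9.99997340e-01]] 0.08539315311050048 0.017
top machine 0.82 [362. 206.  77.  54.] med [ 0.542 -0.154  0.055] min [ 0.469 -0.28   0.004] max [ 0.633 -0.039  0.122] [84. 88. 90.]
top spacer 0.72 [271. 165.  11.  15.] med [0.69  0.138 0.024] min [ 0.671  0.121 -0.002] max [0.707 0.154 0.03 ] [112.  52. 146.]
top spacer 0.61 [238. 214.  13.  14.] med [0.538 0.244 0.023] min [0.519 0.222 0.002] max [0.559 0.262 0.028] [228. 112.   0.]
top spacer 0.55 [264. 197.  18.  15.] med [0.588 0.154 0.023] min [ 0.567  0.134 -0.004] max [0.608 0.176 0.029] [183. 140.  51.]
top wheel 0.94 [278. 237.  28.  30.] med [0.456 0.115 0.007] min [ 0.411  0.069 -0.003] max [0.501 0.16  0.031] [ 32.  88. 182.]
top lock 0.54 [263. 197.  13.  13.] med [0.587 0.157 0.023] min [ 0.567  0.135 -0.004] max [0.607 0.177 0.029] [190. 146.  51.]
top white_spacer 0.43 [207. 239.  16.  16.] med [0.459 0.329 0.033] min [ 0.439  0.308 -0.003] max [0.48  0.35  0.039] [197. 199. 194
[... 909 characters left out ...]
162 0.031] [ 30.  97. 205.]
scene lock 0.64 [282. 150.  11.  13.] med [ 0.544 -0.228  0.118] min [ 0.463 -0.331  0.   ] max [ 0.555 -0.218  0.131] [172.  62.  25.]
scene white_spacer 0.78 [469. 266.  24.  22.] med [0.473 0.332 0.031] min [0.448 0.312 0.004] max [0.485 0.353 0.038] [175. 179. 181.]
scene jar 0.58 [280. 262.  20.  27.] med [0.774 0.013 0.059] min [ 0.748 -0.018  0.011] max [0.792 0.03  0.067] [174.  29.  19.]
scene jar 0.52 [379. 259.  18.  20.] med [0.595 0.16  0.024] min [0.572 0.14  0.   ] max [0.612 0.179 0.028] [180. 144.  67.]
scene screwdriver 0.58 [292. 138.  19.  17.] med [ 0.408 -0.328  0.022] min [ 0.37  -0.343  0.007] max [ 0.441 -0.32   0.028] [240. 215.  10.]
0.8
```

```bash
python3 - <<'E'
import cv2,numpy as np
a=cv2.imread("pics/top0.png")[125:275,190:440]; b=cv2.imread("pics/scene0.png")[120:300,260:490]
a=cv2.resize(a,(480,288),interpolation=cv2.INTER_CUBIC);b=cv2.resize(b,(383,300),interpolation=cv2.INTER_CUBIC)
o=np.zeros((590,480,3),np.uint8);o[:288,:480]=a;o[290:,:383]=b
cv2.imwrite("pics/c1.png",o)
E
```

```text
(no output)
```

View pics/c1.png

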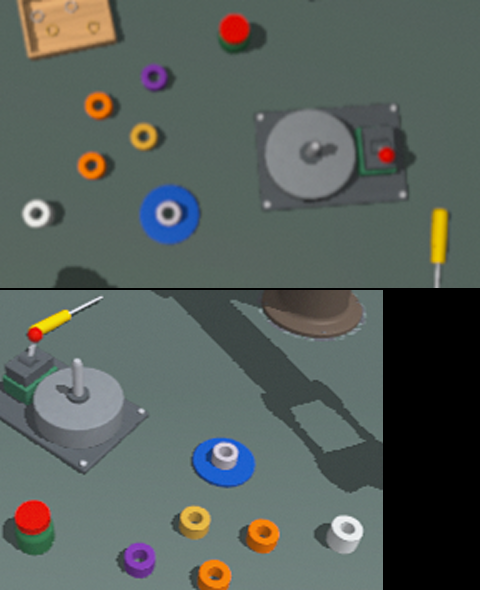

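Ring-shaped candidates (top picture): purple (271,165), orange (238,214) and (241,180), white (207,239), brass-yellow (264,197). The brass one is (264,197), the only metallic-gold one (RGB 183,140,51). The enlarged crop confirms it. The wheel lies hub up at (278,237). Next, close looks with the wrist camera.

```bash
cat >> h.py <<'E'
def circ(P,c,R,z0,z1):
    m=(np.hypot(P[...,0]-c[0],P[...,1]-c[1])<R)&(P[...,2]>z0)&(P[...,2]<z1)
    X=P[m]
    if len(X)<10: return None
    (x,y),r=cv2.minEnclosingCircle(X[:,:2].astype(np.float32)*1000)
    return np.round([x,y,r,np.median(X[:,2])*1000,len(X)],1), np.round(X.mean(0)*1000,1)
E
python3 - <<'E'
from h import *
R=down(np.pi/2)
manip.goto([0.53,-0.10,0.34],R); p=camera("wrist"); save(p,"pics/w_m.png"); np.savez("w_m.npz",P=cloud(p),f=p["frame"])
print(np.round(p["T"],3),p["fovy"])
manip.goto([0.456,0.115,0.25],R); p=camera("wrist"); save(p,"pics/w_w.png"); P=cloud(p);np.savez("w_w.npz",P=P,f=p["frame"])
print("hub",circ(P,(.458,.117),.04,.025,.04),"disc",circ(P,(.458,.117),.07,.004,.013))
manip.goto([0.59,0.157,0.25],R); p=camera("wrist"); save(p,"pics/w_s.png"); P=cloud(p);np.savez("w_s.npz",P=P,f=p["frame"])
print("sp",circ(P,(.59,.157),.035,.022,.032))
P=np.load("w_m.npz")["P"]
print("drum",circ(P,(.55,-.12),.13,.055,.064),"flange",circ(P,(.55,-.12),.05,.065,.072),"tip",circ(P,(.55,-.12),.06,.132,.145),"high",circ(P,(.55,-.23),.06,.09,.15),"blk",circ(P,(.55,-.23),.06,.070,.08))
print(sensors.state()["time"],sensors.state()["joints"])
a=np.hstack([cv2.resize(cv2.imread(f"pics/{n}.png"),(400,250)) for n in("w_m","w_s")])
cv2.imwrite("pics/c2.png",a)
E
```

```text
[[-0.001  0.965  0.263  0.464]
 [ 1.     0.     0.001 -0.099]
 [ 0.001  0.263 -0.965  0.465]
 [ 0.     0.     0.     1.   ]] 71.69479369535439
hub (array([459.9, 116.1,  20. ,  29.5, 521. ]), array([459.3, 115.7,  29.5])) disc (array([ 460. ,  115.8,   49.8,    7.7, 3404. ]), array([457.4, 115.7,   7.7]))
sp (array([590.8, 157.2,  21.8,  25.6, 690. ]), array([590.1, 157.1,  25.5]))
drum (array([ 543.7, -146.2,  101.5,   59.7, 7034. ]), array([ 547.3, -120.8,   59.6])) flange (array([ 551.3, -120. ,   18.1,   67.8,  267. ]), array([ 546.6, -118.7,   67.7])) tip (array([ 551.3, -120.2,    7.8,  136.8,  116. ]), array([ 550.3, -119.8,  135.9])) high (array([ 539.1, -232.7,   14.8,  126.2,  356. ]), array([ 536.1, -229.8,  124.3])) blk (array([ 557.1, -231.4,   41.2,   74.6, 1112. ]), array([ 557.2, -226.6,   74.6]))
5.1083 [ 1.87206932e-01  2.78915081e-01  1.66853504e+00 -2.19195066e-04
  1.19573812e+00 -1.38216971e+00]
```

View pics/c2.png

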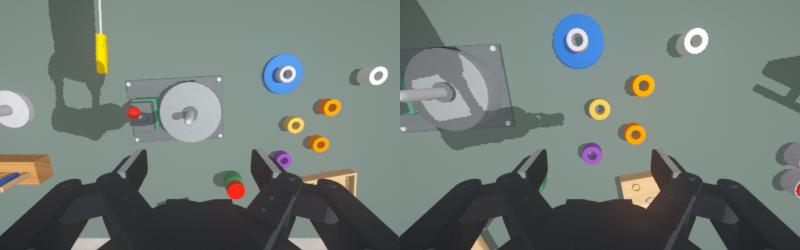

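Sizes fit: hub r 20.0, disc r 49.8, spacer r 21.8, flange r 18.1 mm. The axis is at (551.3, -120.1) mm from both flange and tip. The brass spacer shows at (599,109) in the composite. Grasping it now.

```bash
python3 - <<'E'
from h import *
R=down(np.pi/2)
move_gripper(0.066,60)
manip.move_linear([.5905,.1572,.05],.2); manip.move_linear([.5905,.1572,.0195],.06)
print(sensors.state()["contact_force"], sensors.state()["eef_pos"])
move_gripper(0.03,60); print("gap",sensors.state()["finger_gap"])
manip.move_linear([.5905,.1572,.2],.2)
manip.goto([.5513,-.1201,.21],R); manip.sleep(.2)
s=sensors.state(); print(s["eef_pos"],s["contact_force"],s["time"])
p=camera("wrist"); save(p,"pics/hold1.png"); P=cloud(p)
t=s["eef_pos"]
print("spacer",circ(P,t[:2],.035,t[2]-.005,t[2]+.012),"flange",circ(P,(.551,-.12),.03,.065,.072),"tip",circ(P,(.551,-.12),.02,.13,.145))
for c in["top","scene"]:
    p=camera(c); save(p,f"pics/hold1{c}.png"); P=cloud(p)
    print(c,"sp",circ(P,t[:2],.028,t[2]+.002,t[2]+.012),"tip",circ(P,(.551,-.12),.02,.11,.145),"fl",circ(P,(.551,-.12),.03,.065,.072),"drum",circ(P,(.55,-.12),.082,.056,.064))
E
```

```text
[ 0.79590896 -0.19506568  0.34962421] [0.5902654  0.15714583 0.01904101]
gap 0.042355756203095646
[ 0.55168127 -0.11870212  0.20987903] [ 0.55846699 -0.01665816 -2.23343847] 9.925
spacer (array([ 545.5, -118.7,   34.4,  214.9, 6255. ]), array([ 548.9, -118.6,  214.2])) flange (array([ 551.3, -119.9,   18. ,   67.7,  575. ]), array([ 546.3, -120.1,   67.8])) tip (array([ 550. , -120. ,    8.2,  133.1,  134. ]), array([ 545.9, -120.3,  133.3]))
top sp (array([ 532.4, -114.1,   11.3,  214.4,   15. ]), array([ 532.9, -111.7,  214.1])) tip None fl (array([ 544.7, -120.9,   16.9,   67. ,   31. ]), array([ 542.1, -119.4,   67.3])) drum (array([ 548.7, -120. ,   73.8,   59.2,  334. ]), array([ 545.3, -123.6,   59.3]))
scene sp (array([ 556. , -118.5,   26.5,  215.7,  120. ]), array([ 557.6, -123.9,  216. ])) tip (array([ 551.7, -118. ,    8.9,  128.8,   64. ]), array([ 554.3, -115.3,  127. ])) fl (array([ 552. , -118.3,   19.2,   68.2,   71. ]), array([ 554.8, -115. ,   68.1])) drum (array([ 551. , -118.8,   75.6,   60.1, 1454. ]), array([ 556.9, -113. ,   60. ]))
```

View pics/hold1.png

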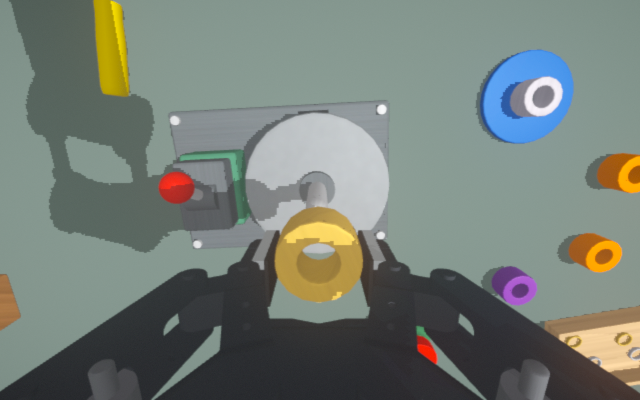

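The spacer is upright in the jaws around (319,252), with the spindle at (317,190) behind it. The TCP is reported about 1.4 mm off its target in y, so I'll measure the held ring by colour and check settling.

```bash
cat >> h.py <<'E'
def held(p,zlo,zhi,lo,hi,t):
    P=cloud(p); hsv=cv2.cvtColor(p["frame"],cv2.COLOR_RGB2HSV)
    m=cv2.inRange(hsv,np.array(lo),np.array(hi))>0
    Q=P.copy(); Q[~m]=np.nan
    return circ(Q,t[:2],.04,zlo,zhi)
E
python3 - <<'E'
from h import *
for i in range(2):
    s=sensors.state();t=s["eef_pos"]; print(t,np.abs(s["qd"]).max(),s["tool_rot"].round(4).tolist())
    p=camera("wrist")
    print(held(p,t[2]+.002,t[2]+.012,(12,80,60),(32,255,255),t))
    P=cloud(p);print("fl",circ(P,(.551,-.12),.03,.065,.072),"tip",circ(P,(.551,-.12),.02,.13,.145))
    if i==0: manip.move_linear([.5513,-.1201,.205],.05); manip.sleep(.3)
E
```

```text
[ 0.55153476 -0.11921473  0.20995327] 0.007854457398711157 [[-1.0, -0.0014, -0.0], [-0.0014, 1.0, 0.0001], [0.0, 0.0001, -1.0]]
(array([ 551.8, -119. ,   22.4,  215.2, 4574. ]), array([ 550.1, -119.1,  215.1]))
fl (array([ 551.2, -119.9,   18. ,   67.7,  585. ]), array([ 546.4, -119.9,   67.7])) tip (array([ 549. , -120.6,    8.3,  132.8,  137. ]), array([ 545.8, -120.3,  133.1]))
[ 0.55134052 -0.12019728  0.20509673] 0.0019941402399008016 [[-1.0, 0.0002, 0.0002], [0.0002, 1.0, -0.0], [-0.0002, -0.0, -1.0]]
(array([ 551.8, -120.1,   22.6,  210.3, 4574. ]), array([ 549.8, -120.1,  210.2]))
fl (array([ 551.2, -120.2,   18.1,   67.8,  593. ]), array([ 546.3, -120.1,   67.8])) tip (array([ 546.8, -120.3,    7.6,  132. ,   95. ]), array([ 545.2, -120.1,  132.3]))
```

Settled: the held ring and the axis agree within 0.5 mm. Sliding it down.

```bash
python3 - <<'E'
from h import *
def S(n): s=sensors.state(); print(n,np.round(s["eef_pos"],4),np.round(s["contact_force"],2),round(s["time"],2))
h=manip.move_linear([.5510,-.1201,.160],.08); manip.sleep(.3); S("above")
h=manip.move_linear([.5510,-.1201,.092],.05,threshold=8); S(h)
if not h:
    h=manip.move_linear([.5510,-.1201,.083],.02,threshold=6); S(h)
    manip.sleep(.2); S("rest")
    p=camera("scene"); save(p,"pics/seat1.png"); P=cloud(p); t=sensors.state()["eef_pos"]
    print(held(p,.07,.11,(12,80,60),(32,255,255),t))
E
```

```text
above [ 0.5514 -0.1202  0.1606] [-0.1  -0.96 -2.33] 11.74
False [ 0.5514 -0.1202  0.0924] [-0.39 -0.33 -2.46] 13.25
True [ 0.5516 -0.1203  0.0883] [ 0.   -0.06  3.6 ] 13.57
rest [ 0.5516 -0.1203  0.0884] [0.03 0.53 5.24] 13.78
(array([ 557.3, -120.6,   22.1,   90.6,  120. ]), array([ 566. , -117.2,   87.3]))
```

```bash
python3 - <<'E'
from h import *
move_gripper(0.062); manip.move_linear([.5513,-.1201,.22],.2)
manip.goto([.4598,.1159,.12],down(np.pi/2)); 
p=camera("scene"); save(p,"pics/seat2.png"); P=cloud(p)
print(held(p,.088,.105,(12,80,60),(32,255,255),(.551,-.12)), np.nanmax(P[170:220,250:350,2]))
p=camera("top"); save(p,"pics/seat2t.png");print(held(p,.088,.105,(12,80,60),(32,255,255),(.551,-.12)),sensors.state()["time"])
a=cv2.imread("pics/seat2.png")[120:240,240:440]; cv2.imwrite("pics/c3.png",cv2.resize(a,(600,360),interpolation=cv2.INTER_CUBIC))
E
```

```text
(array([ 553.1, -119.3,   23.4,   93.1,  110. ]), array([ 555.8, -114.2,   93.2])) 0.12030244981971472
(array([ 548.9, -120.5,   21.7,   92.8,  108. ]), array([ 547.9, -119.6,   92.7])) 16.125
```

View pics/c3.png

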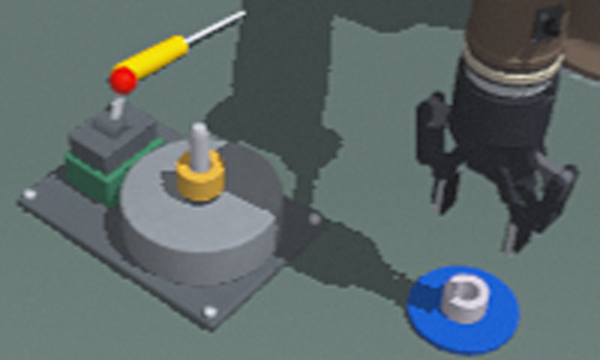

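The brass spacer is down on the seat (crop (200,175), top face at 93 mm against 94 expected). The wheel is next.

```bash
python3 - <<'E'
from h import *
R=down(np.pi/2)
def S(n): s=sensors.state(); print(n,np.round(s["eef_pos"],4),np.round(s["contact_force"],2),round(s["time"],2))
move_gripper(0.062,60)
manip.move_linear([.4598,.1159,.06],.15); manip.move_linear([.4598,.1159,.0285],.05,threshold=8); manip.sleep(.2); S("grasp")
move_gripper(0.025,60); print("gap",sensors.state()["finger_gap"])
manip.move_linear([.4598,.1159,.22],.2); manip.goto([.5510,-.1201,.21],R); manip.move_linear([.5510,-.1201,.205],.05); manip.sleep(.6); S("over")
s=sensors.state();t=s["eef_pos"];p=camera("wrist"); save(p,"pics/hold2.png"); P=cloud(p)
print("hub",held(p,t[2]-.002,t[2]+.008,(0,0,110),(180,60,255),t),"disc",held(p,t[2]-.03,t[2]-.01,(100,100,50),(125,255,255),t),circ(P,(.551,-.12),.07,t[2]-.025,t[2]-.015))
E
```

```text
grasp [0.4601 0.116  0.0288] [ 0.31  0.89 -1.05] 17.88
gap 0.037728241108364154
over [ 0.551  -0.1202  0.205 ] [ 0.93  0.24 -3.53] 21.17
hub (array([ 544.4, -120.1,   27.4,  205.4, 3280. ]), array([ 549.1, -120. ,  205.5])) disc (array([ 551. , -120.2,   40. ,  183.6, 6403. ]), array([ 537.2, -120.3,  183.6])) (array([  551. ,  -119.9,    50. ,   183.5, 13015. ]), array([ 537.7, -119.9,  183.6]))
```

View pics/hold2.png

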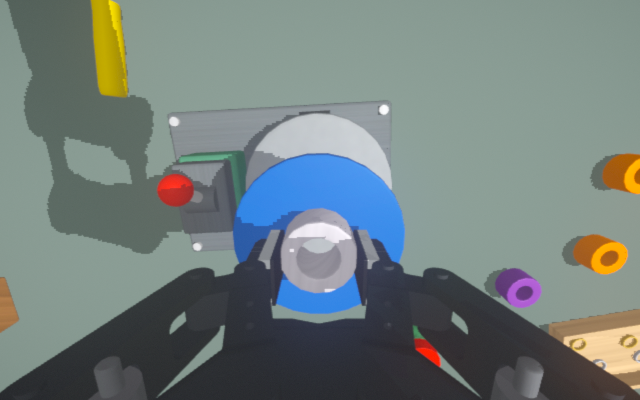

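The wheel is held level, hub up (hub at (319,250)). Its disc circle is r 50.0 centred at (551.0, -119.9), on the axis. Sliding it down.

```bash
python3 - <<'E'
from h import *
def S(n): s=sensors.state(); print(n,np.round(s["eef_pos"],4),np.round(s["contact_force"],2),round(s["time"],2))
x,y=.5513,-.1201
manip.move_linear([x,y,.172],.08); manip.sleep(.3); S("above")
h=manip.move_linear([x,y,.128],.05,threshold=8); S(h)
if not h:
    h=manip.move_linear([x,y,.117],.02,threshold=6); manip.sleep(.2); S(h)
E
```

```text
above [ 0.5517 -0.1202  0.1726] [-0.33 -1.   -3.11] 22.08
False [ 0.5517 -0.1202  0.1284] [-0.7   0.44 -1.73] 23.12
True [ 0.5518 -0.1203  0.1232] [ 0.07 -0.41  6.38] 23.69
```

```bash
python3 - <<'E'
from h import *
move_gripper(0.062); manip.move_linear([.5513,-.1201,.25],.2)
manip.goto([.47,-.17,.30],down(np.pi/2)); manip.sleep(.3)
move_gripper(0.0)
p=camera("wrist"); save(p,"pics/after.png"); P=cloud(p)
print("disc",circ(P,(.551,-.12),.06,.098,.106),"hub",circ(P,(.551,-.12),.03,.118,.13),"blk",circ(P,(.557,-.231),.06,.070,.08),"spindle",circ(P,(.551,-.12),.03,.132,.15))
for q in (p,camera("scene"),camera("top")):
    P=cloud(q); hsv=cv2.cvtColor(q["frame"],cv2.COLOR_RGB2HSV)
    m=(hsv[...,0]<8)&(hsv[...,1]>150)&(hsv[...,2]>60)&(np.hypot(P[...,0]-.55,P[...,1]+.23)<.07)&(P[...,2]>.09)
    X=P[m]; A=np.c_[2*X,np.ones(len(X))]; c=np.linalg.lstsq(A,(X**2).sum(1),rcond=None)[0]
    print(len(X),"ball",c[:3].round(4),"r",np.sqrt(c[3]+c[:3]@c[:3]).round(4),X.min(0).round(3),X.max(0).round(3))
s=sensors.state(); print(s["time"],s["finger_gap"],s["eef_pos"])
E
```

```text
disc (array([ 550.7, -119.7,   49.6,  101.7, 2450. ]), array([ 537.3, -110.6,  101.7])) hub (array([ 551.3, -119.9,   19.8,  123.6,  598. ]), array([ 548.6, -119.5,  123.5])) blk (array([ 556.9, -231.4,   41.1,   74.6, 1186. ]), array([ 553.5, -229.6,   74.6])) spindle (array([ 551.1, -119.9,    7.8,  136.8,  126. ]), array([ 549.4, -120.6,  135.9]))
344 ball [ 0.5369 -0.2327  0.118 ] r 0.0124 [ 0.524 -0.245  0.116] [ 0.546 -0.22   0.131]
51 ball [ 0.5394 -0.2305  0.12  ] r 0.0099 [ 0.532 -0.239  0.113] [ 0.55  -0.219  0.132]Traceback (most recent call last):
  File "<stdin>", line 11, in <module>
    return umr_minimum(a, axis, None, out, keepdims, initial, where)
ValueError: zero-size array to reduction operation minimum which has no identity
```

View pics/after.png

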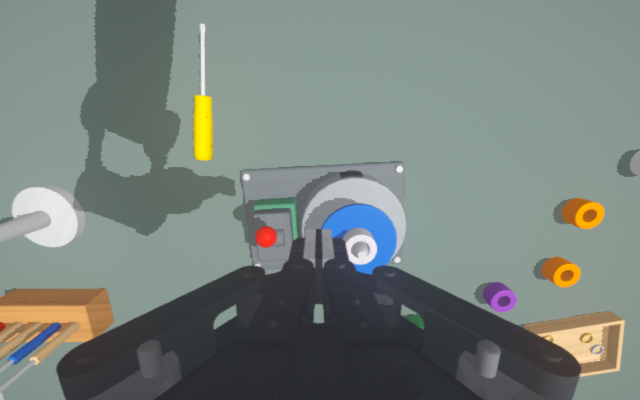

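The wheel is home: disc top at 101.7 mm (102 expected), hub top at 123.6 mm (124 expected), on the axis. The red ball at (266,237) fits to (537, -233, 118) mm with r 12.4, so the lock is at about 0.09 rad. Pushing the lever now.

```bash
cat > push.py <<'E'
from h import *
a=.052; d=np.array([np.cos(a),np.sin(a),0]); hinge=np.array([.557,-.2317,0]); R=down(np.pi/2+a)
def at(s,z): return hinge+s*d+[0,0,z]
def S(n): s=sensors.state(); e=s["eef_pos"]; print(n,np.round((e-hinge)@d,4),np.round(e,4),np.round(s["contact_force"],1),round(s["time"],2))
def ball():
    q=camera("wrist");P=cloud(q); hsv=cv2.cvtColor(q["frame"],cv2.COLOR_RGB2HSV)
    m=(hsv[...,0]<8)&(hsv[...,1]>150)&(hsv[...,2]>60)&(np.hypot(P[...,0]-.56,P[...,1]+.23)<.07)&(P[...,2]>.09)
    X=P[m]; c=np.linalg.lstsq(np.c_[2*X,np.ones(len(X))],(X**2).sum(1),rcond=None)[0]; b=c[:3]
    print(len(X),"ball",b.round(4),"r",np.sqrt(c[3]+b@b).round(4),"lock~",0.5+np.arctan2((b-hinge)@d,b[2]-.072)); return q
E
python3 - <<'E'
from push import *
manip.goto(at(-.07,.16),R); manip.move_linear(at(-.07,.118),.1); manip.sleep(.2); S("start")
print(manip.move_linear(at(-.042,.118),.05,threshold=40)); S("a")
print(manip.move_linear(at(-.012,.119),.05,threshold=60)); S("b")
print(manip.move_linear(at(.010,.115),.03,threshold=50)); manip.sleep(.2); S("c")
save(ball(),"pics/l1.png")
E
```

```text
start -0.0693 [ 0.4878 -0.2357  0.119 ] [ 1.  -0.1 -0.5] 27.84
False
a -0.0418 [ 0.5153 -0.2337  0.1178] [ 0.4 -0.2  0.8] 28.55
False
b -0.0116 [ 0.5454 -0.2322  0.1188] [-1.2 -0.7 -0.5] 29.3
False
c 0.0013 [ 0.5583 -0.2316  0.116 ] [-24.8  -2.1  22.3] 30.39
199 ball [ 0.5804 -0.2189  0.1558] r 0.0298 lock~ 0.7799739060476891
```

```bash
python3 - <<'E'
from push import *
manip.move_linear(at(-.04,.118),.1); manip.move_linear(at(-.07,.25),.2); manip.sleep(.5); S("clear")
q=ball(); save(q,"pics/l2.png"); P=cloud(q)
print("disc",circ(P,(.551,-.12),.06,.098,.106),"hub",circ(P,(.551,-.12),.03,.118,.13))
p=camera("scene"); P=cloud(p); print("scene disc",circ(P,(.551,-.12),.06,.098,.106)); save(p,"pics/l2s.png")
a=cv2.resize(p["frame"][120:300,230:490,::-1],(520,360),interpolation=cv2.INTER_CUBIC); cv2.imwrite("pics/c4.png",a)
E
```

```text
clear -0.07 [ 0.4871 -0.2353  0.2497] [ 0.4 -0.3  0.4] 32.42
0 ball [0. 0. 0.] r 0.0 lock~ -1.202335676130418
disc (array([ 551.2, -119.8,   50.1,  101.7, 3877. ]), array([ 538.4, -120.9,  101.7])) hub (array([ 551.3, -120.1,   20. ,  123.5,  901. ]), array([ 548.7, -122.4,  123.3]))
scene disc (array([ 551.4, -118.7,   50.5,  102. ,  577. ]), array([ 557.7, -112. ,  102. ]))
```

View pics/c4.png

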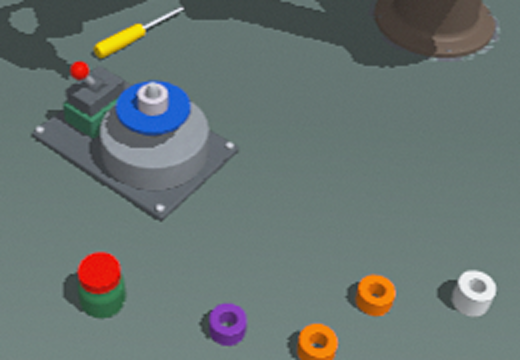

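The lever now leans away from the robot (ball at crop (80,70)), and the wheel sits level on the drum. One unobstructed measurement of the ball angle before handing in.

```bash
python3 - <<'E'
from push import *
manip.move_linear(at(-.07,.30)+[0,.12,0],.25,rot=down(np.pi/2)); manip.goto([.42,-.2,.33],down(np.pi/2)); manip.sleep(.5)
ball(); S("")
E
```

```text
0 ball [0. 0. 0.] r 0.0 lock~ -1.202335676130418
 -0.1349 [ 0.4202 -0.1996  0.3299] [-0.3  0.1  0.6] 34.26
```

```bash
python3 - <<'E'
from push import *
manip.goto([.58,-.13,.34],down(np.pi/2)); manip.sleep(.4)
save(ball(),"pics/l3.png"); S("")
E
```

```text
300 ball [ 0.5812 -0.2303  0.1166] r 0.0122 lock~ 0.997465886443767
 0.0278 [ 0.5796 -0.1305  0.3403] [ 0.2 -0.4 -0.5] 35.44
```

The lock reads about 1.0 rad, which is fully over. Both parts are home and the arm is clear.

```bash
python3 -c "
from h import *
print(sign_off())"
```

```text
the job is handed in; nothing more can be done
None
```

I set the polishing machine up as asked and handed the job in at about 35.5 s of the 72 s allowed; sign-off gives no verdict.

- **Spacer:** I held the brass spacer until it touched the seat, then let go. Its top face measured about 93 mm (94 mm expected).
- **Wheel:** I held the wheel, hub up, until it touched the spacer. Afterwards the disc top measured 101.7 mm (102 mm expected) and the hub top 123.5 mm (124 mm expected). It is within about 0.5 mm of the spindle axis.
- **Lock lever:** The lever went over to its stop. From the ball's position it is at about 1.0 rad, and a ball fit of r 12.2 mm against a true 13 mm supports that.
- **Other things:** The white spacer, jar and screwdriver were never touched. The last scene picture shows them in place, though I did not measure them again.

**Checks that failed or disagreed:**
- At first contact the spacer's grip height read about 1.4 mm above where I expected. The reading after release showed it seated.
- Ball measurements with the fingers in the way were wrong: one gave 0.78 rad and two found nothing. I discarded those for the final clear look.
- The top camera placed the spacer about 2 mm off in x compared with the other cameras, which is within its calibration error.

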